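Line up a lot of chip boxes and clamp the row

ROBOT

A 6-joint arm with a two-finger parallel gripper is mounted at the origin on a cart in front of the work surface, level with it; the furniture and walls round the work are solid. World frame = base frame: x ahead of the robot, y to its left, z up, the work surface at z = 0. Lengths are in mm, angles in rad, forces in N, time in s.
With the tool pointing down it reaches from about 250 to 725 mm from the base axis. Payload 9.7 kg.
Tool frame: the origin (TCP) lies midway between the tips of the shut fingers; the grasp point (between the pads) lies 19 mm behind it; z points along the fingers, y is the line along which they close (so a half turn about z gives the same grasp; the last joint's range is limited). The gripper opens to 85 mm and grips with 20 to 120 N. Pads are 22 mm wide; open, the fingers measure 114 mm over their backs; the gripper's body (76 mm by 85 mm) begins 54 mm behind the grasp point. The pads swing forward as they close: fully open they stand 13 mm farther back than shut.
Start: joints at [-1.271, 0.087, 0.176, 1.66, 0, 1.571], TCP at [162.428, -525.465, 231.284] pointing down, gripper open.
Joint ranges: [-3.13, 3.13], [-0.85, 1.81], [-1.15, 1.24], [-2.2, 2.28], [-1.44, 1.52], [-3.14, 3.14]. Speed limits (rad/s): [2.22, 2.22, 2.57, 3.14, 3.14, 3.14].

INTERFACE

Orientations are given as [roll, pitch, yaw] about the fixed x, y, z axes, in that order (R = Rz(yaw) Ry(pitch) Rx(roll)).
In Python, from plant import state, camera, calibration, sign_off, find_in, landmark_of gives the robot as it stands.
- The arm moves only by the tool step_arm, never from a script. Its argument "commands" is a list of rows, each a list of 5 numbers: the shift along the tool's x, y, z in cm, then the turn about the tool's z in degrees, then the closure, from -1 (fully open) to 1 (shut). A call has exactly 5 rows; each row shifts and turns the commanded pose from where the row before left it, along the tool's axes as they then stand; what a row does not reach is not made up. A row lasts 1/10 s, in which the tool goes at most 50 mm and 8.59 degrees, less where a joint would pass 70% of its speed; a pose out of reach is approached as far as the arm can. A call is refused whole if a number of a shift passes 5 or a number of a turn 8.59, either way. A call with a gripper value outside its range is refused whole. The fingers move at their own pace and stop on an object; "grip_force" is the grip in N (left out, the last holds). Time passes only in rows, so rows that do not move let the fingers close, or fill a call up. It gives the time, the measured TCP pose, the force, the opening and the grip force at its end, in the units of the state.
- state(): the state, without advancing time (a new reading comes with each control period).
- camera(name): name is "scene" or "top" or "wrist"; returns the picture (384x512x3 uint8, blue, green, red); there is no depth.
- calibration(name): a dict with "mtx" (3x3 intrinsics, pixels), "extrinsics" (4x4, takes a point from camera to world coordinates); the wrist camera has in their place "tool_from_camera" (4x4, takes a point from camera to tool coordinates, whose origin is the TCP and whose axes are the flange's). Camera axes: x right, y up, looking along -z (the intrinsics and any distortion apply to the point x, -y, -z); pixel columns grow to the right and rows downward; lengths in mm; the calibration is good to about 2 mm. A picture is of the moment at which its call begins: read the wrist's pose just before it. calibration takes no time and is no camera call.
- sign_off(): hands the job in; it is judged then, once.
Trained networks look in the newest picture that a camera, given by its name, has taken for a name from the list of things; names that differ only in an ending like _2 or _b are one class to them, and where a whole thing is asked for, a point or a joint stands for the part that bears it (a point fixed in the world has none). Each returns a list of dicts, best first, with "confidence" (0 to 1); they miss things now and then, are a little off and sometimes report something else, mostly with a low value. They report only what shows in the picture. A call takes as long as a camera call. They do not tell look-alikes from the thing itself.
- find_in(camera, name): "location" ([x, y, z] in mm, in the coordinates of the camera as it stood for that picture, good to about 4 mm: the middle of the surface that is visible of it).
- landmark_of(camera, name): "location" ([x, y, z] in mm, in the coordinates of the camera as it stood for that picture, good to about 4 mm: a listed point, or the origin of a listed thing).
The state is a dict: "time_s": time; "joint_positions": joint angles; "dq": joint speeds; "joint_efforts": joint torques, N m; "tcp_pos": TCP position; "tool_rot": TCP orientation; "contact_force": force on the tool from outside, world axes, zero at the start; "torque": the same for the moment, N m; "gripper_width": finger opening in mm; "gripper_force": force on a finger pad.
Only numpy, scipy, OpenCV 4.12 (cv2) and the standard library are available. Lean on these libraries where they do the work, as an engineer would, in place of code of your own. Each camera call takes 0.05 s, during which the arm holds its last target. There are 200 camera calls.

TASK

Get the three chip boxes ready for opening: pull the sprung clamp of the fence out by its black tab until its catch holds it, then slide the boxes (never lifting them) flush against the fence, side by side in one straight row between the end stop and the clamp jaw, in any order. Then press the red thumb lever so that the clamp springs shut and holds the row tight without gaps, and leave the other things on the bench undisturbed.

Things in the scene. Friction and masses are not known exactly. Their poses are not given: they have to be found in the camera images.
- fence: aluminium clamping fence fixed to the bench, 260 mm long. Origin: at bench level in the inner corner. The fence face is the plane x = 0 (23 mm high, y 0 to 240 mm); x points out of its back, so boxes belong at negative x. The end stop's face is the plane y = 0 (x -50 to 0, stop 15 mm thick); the row runs from it towards +y. On the rail (x 4 to 21 mm) is a spring tube up to z = 45 mm
- clamp (a joint): travel of the sprung clamp along the fence's +y, in m: 0 = sprung fully towards the end stop (jaw face at y = 130 mm in the fence frame), 0.070 = pulled out to its stop; the catch engages by itself at 0.067 and holds it there. Spring 1 to 5 N. Jaw face at y = 130 mm plus this value: 0.032 when shut on three touching boxes
- clamp_tab (a point): middle of the clamp's upright black pull tab, 52 mm above the bench and 37 mm behind the jaw face: 12 mm thick along the fence's y, 28 mm wide along its x, its top at z = 66 mm, free above z = 37 mm; moves with the clamp
- clamp_jaw (a point): middle of the clamp's jaw face (50 mm long along the fence's x, from x = -50 to 0 mm, height 2 to 26 mm); the face looks along the fence's -y towards the end stop; moves with the clamp
- catch (a joint): tilt of the catch rocker in rad: 0 at rest, 0.36 with its red thumb pad pressed fully down; the catch lets go above about 0.23
- catch_pad (a point): middle of the top of the red thumb pad (22 x 22 mm) behind the fence, about 53 mm above the bench; press it straight down 12 to 16 mm (1 to 2 N); it springs back
- box_black: black lidded chip box, 54 x 54 mm in plan (a small latch lip sticks out 5 mm more at its front, -x) and 16 mm high, 34 g; origin at the middle of its underside, z up
- box_white: white lidded chip box, same size and origin
- box_two_tone: chip box with white lid and black base, same size and origin
- steel_tweezers: bystander: tweezers 121 mm long lying on the bench; origin under the middle, x along its length
- brown_pot: bystander: brown and cream pot, 72 mm across, 66 mm high, standing behind the fence; origin under its middle
- glass_dish: bystander: shallow round dish, 62 mm across, 13 mm high, behind the fence; origin under its middle
There are look-alikes about, which are no part of the job. Leave any green look-alike of the box_two_tone alone. What is shaped like the box_white but yellow is not meant.

How it is judged:
By the outcome, as a careful person would: the job done as asked, in the order asked, and still so for the second after the job is handed in, with the robot touching nothing.
It also fails if it takes over 69 s, if anything falls off the work surface, if the arm or the gripper's body presses on something with over 40 N, if the wrist force passes 120 N, or if a joint passes its speed limit or range.

## Working session

There is one attempt and no reset: what is moved stays moved. The work goes in short steps, Python scripts to look and compute and a tool call to move; the robot and the scene stay as the last step left them, time stands still between calls to the robot, and variables do not carry over. Pictures are saved under pics/ and viewed, at most 13 in all, crops included, and the job is handed in when it is done.

Besides the shell and the picture viewer there is one more tool, called after ">>>" as name(argument=value, ...) on one line, values as JSON. step_arm: Moves the arm, as the interface text tells. Its arguments: {"type":"object","properties":{"commands":{"type":"array","items":{"type":"array","items":{"type":"number"}}},"grip_force":{"type":"number"}},"required":["commands"]}

```bash
ls; mkdir -p pics; cat > h.py <<'E'
import numpy as np, cv2
from plant import state, camera, calibration, sign_off, find_in, landmark_of
from scipy.spatial.transform import Rotation as R
def T_tool():
    s=state(); T=np.eye(4); T[:3,:3]=R.from_euler('xyz',s['tool_rot']).as_matrix(); T[:3,3]=s['tcp_pos']; return T
def ext(name):
    c=calibration(name)
    return np.array(c['extrinsics']) if name!='wrist' else T_tool()@np.array(c['tool_from_camera'])
def world(T,p): return (T@np.r_[p,1])[:3]
def ray(name,u,v,z,T=None):
    c=calibration(name); T=ext(name) if T is None else T
    d=cv2.undistortPoints(np.array([[[u,v]]],float),np.array(c['mtx']),np.array(c.get('dist',np.zeros(5)),float))[0,0]
    w=T[:3,:3]@np.array([d[0],-d[1],-1]); o=T[:3,3]; return o+w*(z-o[2])/w[2]
E
python3 - <<'E'
from h import *
s=state(); print(s)
for n in ['scene','top']:
    im=camera(n); cv2.imwrite(f'pics/{n}0.png',im)
    T=ext(n); print(n,calibration(n).keys(),T[:3,3].round())
    for t in ['fence','clamp_tab','clamp_jaw','catch_pad','box_black','box_white','box_two_tone','steel_tweezers','brown_pot','glass_dish']:
        for r in landmark_of(n,t): print(n,t,round(r['confidence'],2),world(T,r['location']).round(1), [k for k in r if k not in('confidence','location')])
E
```

```text
pics
{'time_s': 0.0, 'joint_positions': array([-1.27102419e+00,  8.74543482e-02,  1.75115927e-01,  1.65979567e+00,
        7.50914052e-06,  1.57081698e+00]), 'dq': array([ 0.00087676, -0.00080351,  0.00040723,  0.00164343, -0.00064984,
       -0.00041814]), 'joint_efforts': array([-2.34811268e-03, -5.20386815e+01,  4.64806116e+01,  1.59524189e-02,
       -2.63065874e-05, -1.10113252e-06]), 'tcp_pos': array([ 162.34927716, -525.24772929,  230.57687504]), 'tool_rot': array([-3.14025489e+00, -7.48150956e-06,  2.99751481e-01]), 'contact_force': array([ 0.20131244, -0.09588321,  0.18362167]), 'torque': array([-0.04174507, -0.00495118, -0.07725563]), 'gripper_force': 0.0, 'gripper_width': 85.44153430819092}
scene dict_keys(['mtx', 'extrinsics']) [-149.  593.  576.]
scene fence 0.83 [557.6 219.5   4.1] []
scene clamp_tab 0.93 [521.7 387.7  52.5] []
scene clamp_jaw 0.72 [522.  350.   11.7] []
scene clamp_jaw 0.71 [455.  339.   -0.5] []
scene catch_pad 0.62 [592.4 358.4  49. ] []
scene box_black 0.57 [443.4 407.6   0.5] []
scene box_white 0.86 [456.5 338.2   1.2] []
scene box_white 0.62 [539.
[... 240 characters left out ...]
4.3] []
scene glass_dish 0.6 [681.5 347.9  -3.3] []
top dict_keys(['mtx', 'extrinsics']) [ 439.  274. 1210.]
top fence 0.57 [559.4 225.3   0. ] []
top clamp_tab 0.91 [522.7 383.   51.8] []
top clamp_jaw 0.65 [520.5 348.8  11.7] []
top clamp_jaw 0.31 [459.  337.7  -1.1] []
top catch_pad 0.67 [593.2 357.3  54.2] []
top box_black 0.91 [443.3 410.2  -4.4] []
top box_white 0.84 [5.438e+02 5.503e+02 2.000e-01] []
top box_white 0.71 [460.4 337.5  -1.9] []
top box_two_tone 0.74 [415.2 577.8  -1.5] []
top box_two_tone 0.7 [ 4.601e+02  2.515e+02 -3.000e-01] []
top steel_tweezers 0.61 [394.1 -20.2  -2.9] []
top brown_pot 0.68 [687.9 216.8  -1.6] []
top glass_dish 0.73 [6.838e+02 3.500e+02 5.000e-01] []
```

```bash
python3 - <<'E'
import cv2
a=cv2.imread('pics/scene0.png');b=cv2.imread('pics/top0.png')
cv2.imwrite('pics/s1.png',cv2.resize(a,(800,600),interpolation=cv2.INTER_CUBIC));cv2.imwrite('pics/t1.png',cv2.resize(b,(800,600),interpolation=cv2.INTER_CUBIC))
from h import *
import numpy as np
T=ext('top');M=np.array(calibration('top')['mtx'])
for n,p in dict(fence=(558,222,0),tab=(522,385,52),pad=(593,358,52),blk=(443,409,16),w1=(542,550,16),w2=(459,338,16),tt1=(414,575,16),tt2=(458,252,16)).items():
    q=np.linalg.inv(T)@np.r_[p,1]; uv=M@np.array([q[0],-q[1],-q[2]]); print(n,(uv[:2]/uv[2]*800/512).round())
E
```

```text
fence [413. 282.]
tab [324. 298.]
pad [340. 260.]
blk [312. 342.]
w1 [238. 288.]
w2 [350. 333.]
tt1 [222. 356.]
tt2 [396. 335.]
```

View pics/s1.png

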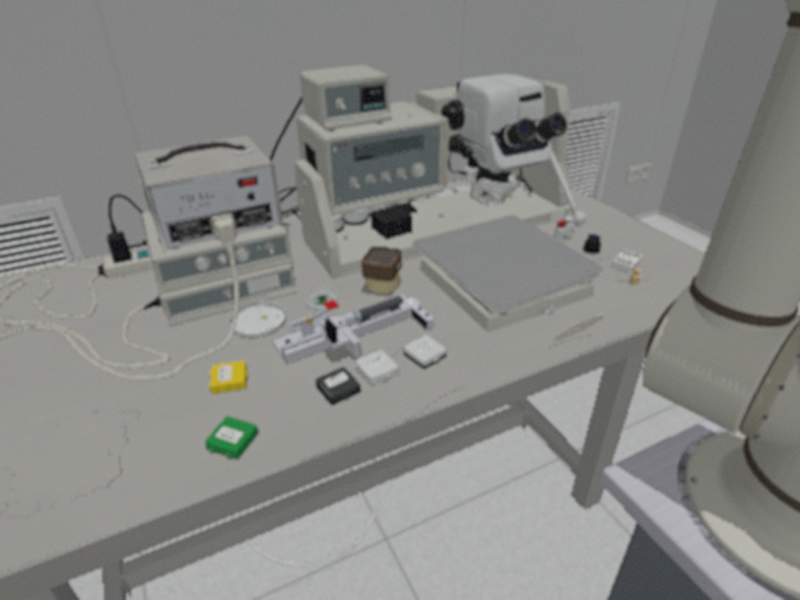

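View pics/t1.png

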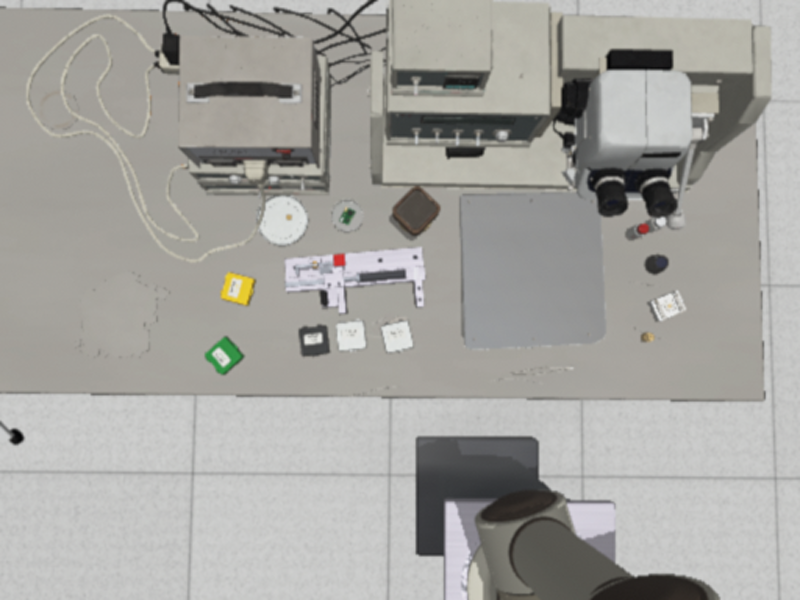

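The scene view shows the fence at about (350,325). The black, white and two-tone boxes sit in front of it at (338,385), (378,367) and (425,350), with the yellow and green look-alikes to the left. The top view shows the red pad at (340,260), the tab at (324,298), the end stop at (420,290), and the boxes at (314,340), (351,335) and (397,337). I'll go above the scene for wrist views.

```bash
cat >> h.py <<'E'
def plan(*wps, step=45.):
    """waypoints (x,y,z,yaw,closure[,step]) -> printed rows in tool axes (cm, deg)"""
    s=state(); p=np.array(s['tcp_pos']); y=s['tool_rot'][2]; rows=[]
    for w in wps:
        if w[0] is None: rows+= [[0,0,0,0,w[4]]]*w[1]; continue
        q=np.array(w[:3]); dy=(w[3]-y+np.pi)%(2*np.pi)-np.pi; st=w[5] if len(w)>5 else step
        n=max(1,int(np.ceil(max(np.linalg.norm(q-p)/st, abs(np.degrees(dy))/8.5))))
        for i in range(n):
            d=(q-p)/n; c,sn=np.cos(y),np.sin(y)
            t=np.array([c*d[0]+sn*d[1], sn*d[0]-c*d[1], -d[2]])/10
            rows.append([*t.round(2), round(-np.degrees(dy)/n,2), w[4]]); y+=dy/n
        p=q
    while len(rows)%5: rows.append([0,0,0,0,rows[-1][4]])
    for i in range(0,len(rows),5): print([[float(v) for v in r] for r in rows[i:i+5]])
E
python3 - <<'E'
from h import *
plan((360,-150,300,0.9,-1),(430,300,330,1.64,-1))
print(calibration('wrist'))
E
```

```text
[[3.0, -3.0, -0.69, -3.44, -1.0], [3.17, -2.82, -0.69, -3.44, -1.0], [3.33, -2.62, -0.69, -3.44, -1.0], [3.49, -2.42, -0.69, -3.44, -1.0], [3.62, -2.2, -0.69, -3.44, -1.0]]
[[3.75, -1.98, -0.69, -3.44, -1.0], [3.86, -1.76, -0.69, -3.44, -1.0], [3.96, -1.52, -0.69, -3.44, -1.0], [4.05, -1.28, -0.69, -3.44, -1.0], [4.11, -1.03, -0.69, -3.44, -1.0]]
[[3.6, -2.04, -0.27, -3.85, -1.0], [3.73, -1.8, -0.27, -3.85, -1.0], [3.84, -1.54, -0.27, -3.85, -1.0], [3.94, -1.28, -0.27, -3.85, -1.0], [4.01, -1.01, -0.27, -3.85, -1.0]]
[[4.07, -0.74, -0.27, -3.85, -1.0], [4.11, -0.47, -0.27, -3.85, -1.0], [4.14, -0.19, -0.27, -3.85, -1.0], [4.14, 0.09, -0.27, -3.85, -1.0], [4.12, 0.37, -0.27, -3.85, -1.0]]
[[4.09, 0.64, -0.27, -3.85, -1.0], [0.0, 0.0, 0.0, 0.0, -1.0], [0.0, 0.0, 0.0, 0.0, -1.0], [0.0, 0.0, 0.0, 0.0, -1.0], [0.0, 0.0, 0.0, 0.0, -1.0]]
{'mtx': array([[304.32532606,   0.        , 255.69513788],
       [  0.        , 304.32532606, 191.07218752],
       [  0.        ,   0.        ,   1.        ]]), 'tool_from_camera': array([[-4.80874961e-04,  9.55197134e-01,  2.95969938e-01,
         7.70499269e+01],
       [ 9.99999871e-01,  4.10712159e-04,  2.99232491e-04,
         2.65050070e-01],
       [ 1.64267566e-04,  2.95970044e-01, -9.55197208e-01,
        -1.42389477e+02],
       [ 0.00000000e+00,  0.00000000e+00,  0.00000000e+00,
         1.00000000e+00]])}
```

>>> step_arm(commands=[[3.0,-3.0,-0.7,-3.44,1],[3.17,-2.82,-0.7,-3.44,1],[3.33,-2.62,-0.7,-3.44,1],[3.49,-2.42,-0.7,-3.44,1],[3.62,-2.2,-0.7,-3.44,1]])

```text
time_s: 1.6
tcp_pos: [261.6, -336.3, 266.7]
tool_rot: [3.141, -0.0, 0.602]
contact_force: [1.0, 0.7, 0.3]
gripper_width: 12.2
gripper_force: 0.0
```

>>> step_arm(commands=[[3.75,-1.98,-0.7,-3.44,1],[3.86,-1.76,-0.7,-3.44,1],[3.96,-1.52,-0.7,-3.44,1],[4.05,-1.28,-0.7,-3.44,1],[4.11,-1.03,-0.7,-3.44,1]])

```text
time_s: 2.1
tcp_pos: [360.3, -148.5, 301.8]
tool_rot: [3.141, -0.0, 0.902]
contact_force: [0.4, -0.8, -0.6]
gripper_width: -0.0
gripper_force: 0.0
```

>>> step_arm(commands=[[3.6,-2.04,-0.3,-3.85,1],[3.73,-1.8,-0.3,-3.85,1],[3.84,-1.54,-0.3,-3.85,1],[3.94,-1.28,-0.3,-3.85,1],[4.0,-1.0,-0.3,-3.85,1]])

```text
time_s: 2.6
tcp_pos: [391.8, 56.0, 316.7]
tool_rot: [3.141, -0.0, 1.239]
contact_force: [0.7, -0.1, -0.0]
gripper_width: -0.2
gripper_force: 0.0
```

>>> step_arm(commands=[[4.07,-0.74,-0.3,-3.85,1],[4.11,-0.47,-0.3,-3.85,1],[4.14,-0.19,-0.3,-3.85,1],[4.14,0.09,-0.3,-3.85,1],[4.12,0.37,-0.3,-3.85,1]])

```text
time_s: 3.1
tcp_pos: [423.7, 260.6, 331.5]
tool_rot: [3.141, -0.0, 1.575]
contact_force: [0.2, -0.1, -0.0]
gripper_width: -0.2
gripper_force: 0.0
```

```bash
cat >> h.py <<'E'
def look(names,n='wrist',save=None):
    T=ext(n); im=camera(n)
    if save: cv2.imwrite(f'pics/{save}.png',im)
    out={}
    for t in names:
        for r in landmark_of(n,t):
            if r['confidence']>.3: w=world(T,r['location']); out.setdefault(t,w); print(t,round(r['confidence'],2),w.round(1))
    return im,T,out
E
python3 - <<'E'
from h import *
im,T,o=look(['fence','clamp_tab','clamp_jaw','catch_pad','box_black','box_white','box_two_tone'],save='w0')
np.save('w0T.npy',T); print(state()['time_s'],state()['tcp_pos'])
cv2.imwrite('pics/w0b.png',cv2.resize(im,(800,600),interpolation=cv2.INTER_CUBIC))
E
```

```text
fence 0.84 [558.5 222.4  -1.2]
clamp_tab 0.64 [528.2 383.9  50.8]
clamp_tab 0.48 [457.2 339.1   1.2]
clamp_jaw 0.76 [523.4 354.3   9.5]
catch_pad 0.73 [594.6 360.8  54. ]
box_black 0.88 [447.9 410.7  -2.6]
box_white 0.73 [4.558e+02 3.412e+02 1.000e-01]
box_white 0.6 [684.8 347.3   3.4]
box_two_tone 0.8 [458.9 249.9   0.8]
3.5 [423.75439015 257.70076568 331.72413689]
```

View pics/w0b.png

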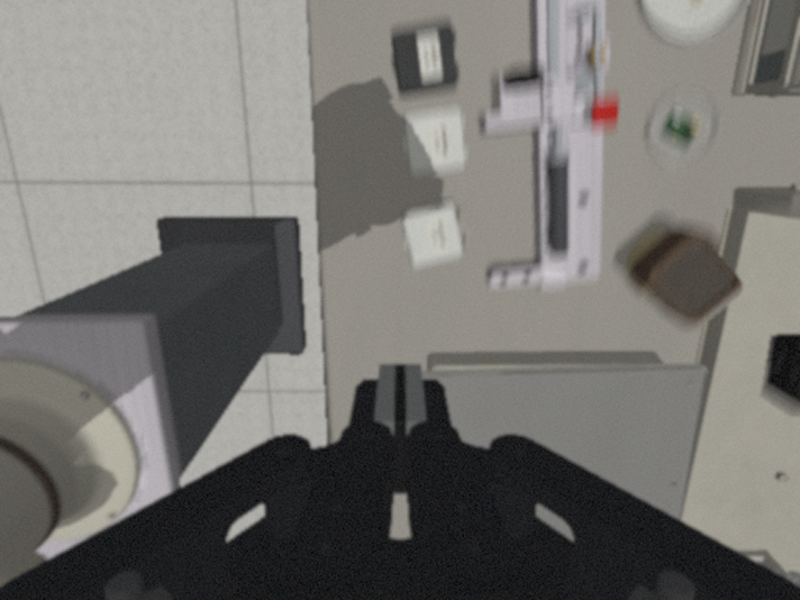

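```bash
python3 - <<'E'
from h import *
im,T,o=look(['fence','box_black','box_white','box_two_tone','clamp_jaw','clamp_tab','catch_pad'],save='w1'); np.save('w1T.npy',T)
cv2.imwrite('pics/w1b.png',cv2.resize(im[0:195,235:405],None,fx=3,fy=3,interpolation=cv2.INTER_CUBIC))
E
```

```text
fence 0.97 [560.3 221.2  -0.7]
box_black 0.95 [448.  411.9  -3. ]
box_white 0.55 [458.2 339.3   3.2]
box_two_tone 0.89 [4.567e+02 2.507e+02 2.000e-01]
clamp_jaw 0.95 [524.7 351.2  10.8]
clamp_tab 0.75 [526.1 386.6  47.5]
catch_pad 0.66 [599.  360.9  52.4]
```

View pics/w1b.png

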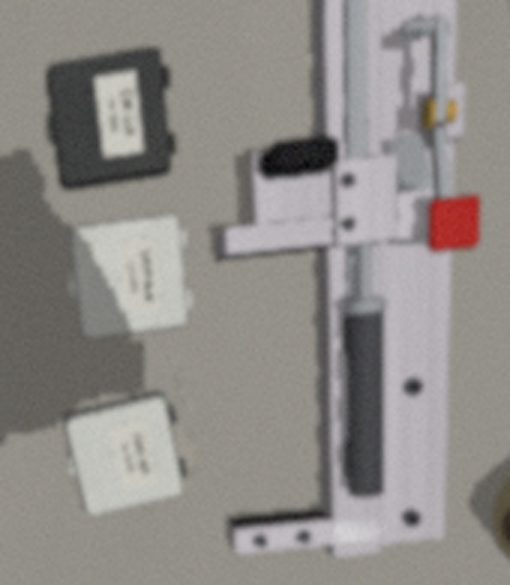

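```bash
python3 - <<'E'
from h import *
T=np.load('w1T.npy')
r=lambda u,v,z: ray('wrist',235+u/3,v/3,z,T)[:2]
f=np.array([r(325,5,23),r(331,515,23),r(448,5,23),r(443,535,23)]);print('fence',f.round(1))
d=f[0]-f[1];print('yaw',np.arctan2(-d[0],d[1]),np.arctan2(-(f[2]-f[3])[0],(f[2]-f[3])[1]))
for n,c in dict(b=[(48,68),(158,48),(170,170),(65,188)],w=[(78,228),(178,215),(187,325),(85,337)],t=[(70,415),(165,397),(182,493),(90,515)]).items():
    c=np.array([r(*p,15) for p in c]); rc=cv2.minAreaRect(c.astype(np.float32)); 
    e=c[1]-c[0]+c[2]-c[3]; print(n,c.mean(0).round(1),np.linalg.norm(c-np.roll(c,1,0),axis=1).round(1),'yaw',np.arctan2(e[1],e[0]).round(3))
print('tab',r(298,158,66),'pad',r(455,222,53),'jaw tip',r(222,258,26), 'stop',r(232,520,23))
E
```

```text
fence [[539.6 451.7]
 [561.8 224.6]
 [593.  451.7]
 [620.  214. ]]
yaw 0.09756943599684902 0.11310085977766451
b [447.5 408. ] [50.5 49.8 50.7 49.2] yaw 0.159
w [458.9 339.6] [49.9 47.3 50.3 49.8] yaw 0.117
t [458.2 253.5] [52.3 48.  49.7 48.5] yaw 0.213
tab [522.26173693 385.34821473] pad [595.05198508 361.61020673] jaw tip [499.71791021 347.8500573 ] stop [511.73436968 222.02041532]
```

The wrist picture shows, in crop pixels, the black, white and two-tone boxes at (110,118), (132,275) and (126,455). Their lips point left to the front, away from the fence. The tab is at (298,158), the red pad at (455,222) and the inner corner at (331,515). Next I push the tab out with shut fingers.

```bash
cat >> h.py <<'E'
import json,os
F=dict(o=[560,222.5],yaw=0.085)
if os.path.exists('F.json'): F=json.load(open('F.json'))
def fw(x,y):
    c,s=np.cos(F['yaw']),np.sin(F['yaw']); return F['o'][0]+c*x-s*y, F['o'][1]+s*x+c*y
def fl(p):
    c,s=np.cos(F['yaw']),np.sin(F['yaw']); d=np.array(p[:2])-F['o']; return np.array([c*d[0]+s*d[1],-s*d[0]+c*d[1]])
def W(x,y,z,cl,*st): return (*fw(x,y),z,F['yaw']+np.pi/2,cl,*st)
E
python3 - <<'E'
from h import *
print(fl([523.5,385]),fl([523.5,351]),fl([595,360]),[fl(p) for p in ([447.5,409.5],[458.5,339.5],[458,252])])
t=fl([523.5,385])
plan(W(t[0],t[1]-29,100,1),W(t[0],t[1]-29,44,1,30))
E
```

```text
[-22.57234966 165.01208753] [-25.45887088 131.1348386 ] [ 46.54706999 134.03216135] [array([-96.2179717 , 195.87585845]), array([-91.20052307, 125.19470672]), array([-99.12726516,  38.05305904])]
[[1.39, 1.46, 3.31, -0.69, 1.0], [1.38, 1.48, 3.31, -0.69, 1.0], [1.36, 1.49, 3.31, -0.69, 1.0], [1.34, 1.51, 3.31, -0.69, 1.0], [1.32, 1.53, 3.31, -0.69, 1.0]]
[[1.3, 1.54, 3.31, -0.69, 1.0], [1.28, 1.56, 3.31, -0.69, 1.0], [0.0, 0.0, 2.8, 0.0, 1.0], [0.0, 0.0, 2.8, 0.0, 1.0], [0.0, 0.0, 0.0, 0.0, 1.0]]
```

>>> step_arm(commands=[[1.39,1.46,3.3,-0.7,1],[1.38,1.48,3.3,-0.7,1],[1.36,1.49,3.3,-0.7,1],[1.34,1.5,3.3,-0.7,1],[1.32,1.53,3.3,-0.7,1]])

```text
time_s: 4.4
tcp_pos: [497.1, 329.0, 164.9]
tool_rot: [3.142, -0.0, 1.634]
contact_force: [-0.4, 0.2, 0.5]
gripper_width: 0.1
gripper_force: 0.0
```

>>> step_arm(commands=[[1.3,1.54,3.3,-0.7,1],[1.28,1.56,3.3,-0.7,1],[0,0,2.8,0,1],[0,0,2.8,0,1],[0,0,0,0,1]])

```text
time_s: 4.9
tcp_pos: [523.7, 355.0, 39.7]
tool_rot: [-3.135, 0.004, 1.658]
contact_force: [-1.0, -0.7, -0.6]
gripper_width: 0.3
gripper_force: 0.0
```

>>> step_arm(commands=[[1.0,0,0,0,1],[1.4,0,0,0,1],[1.6,0,0,0,1],[1.6,0,0,0,1],[1.6,0,0,0,1]])

```text
time_s: 5.4
tcp_pos: [519.5, 428.6, 46.0]
tool_rot: [3.141, 0.002, 1.657]
contact_force: [0.3, -15.6, 5.2]
gripper_width: 0.1
gripper_force: 4.7
```

>>> step_arm(commands=[[0.2,0,0,0,1],[0.2,0,0,0,1],[0.2,0,0,0,1],[0.2,0,0,0,1],[0,0,0,0,1]])

```text
time_s: 5.9
tcp_pos: [519.1, 436.9, 45.7]
tool_rot: [3.14, -0.001, 1.658]
contact_force: [-1.0, -3.2, 1.1]
gripper_width: -0.1
gripper_force: 1.1
```

```bash
python3 - <<'E'
from h import *
look(['clamp_tab','clamp_jaw','fence'],'top')
look(['clamp_tab','clamp_jaw','fence'],'scene')
print(state()['tcp_pos'],state()['contact_force'],fl(state()['tcp_pos']))
E
```

```text
fence 0.56 [559.9 219.7  -2.5]
clamp_tab 0.74 [516.1 450.7  52.2]
clamp_jaw 0.86 [516.4 418.1  10. ]
clamp_jaw 0.41 [684.3 220.9   2.9]
fence 0.55 [555.6 222.3   6.3]
fence 0.37 [393.1 -20.6   0.8]
[518.88931162 436.27120767  44.2950441 ] [-0.60697361 -0.02704178  0.56610525] [-22.81358523 216.48962621]
```

>>> step_arm(commands=[[0.15,0,0,0,1],[0.15,0,0,0,1],[0.1,0,0,0,1],[0,0,0,0,1],[0,0,0,0,1]])

```text
time_s: 6.8
tcp_pos: [518.5, 439.9, 44.3]
tool_rot: [-3.142, 0.0, 1.658]
contact_force: [-1.0, -3.7, 1.8]
gripper_width: 0.1
gripper_force: 2.4
```

```bash
python3 - <<'E'
from h import *
p=state()['tcp_pos']
g=F['yaw'],
t=(456,251)
plan((p[0]+1.5,p[1]-18,p[2],1.656,1,9),(510,400,100,1.656,1),(*t,70,0.2+np.pi/2,-1),(*t,12,0.2+np.pi/2,-1,20))
E
```

```text
[[-0.6, -0.0, -0.0, 0.03, 1.0], [-0.6, -0.0, -0.0, 0.03, 1.0], [-0.6, -0.0, -0.0, 0.03, 1.0], [-1.05, -0.59, -2.79, -0.0, 1.0], [-1.05, -0.59, -2.79, -0.0, 1.0]]
[[-3.6, -1.66, 0.75, -1.64, -1.0], [-3.55, -1.76, 0.75, -1.64, -1.0], [-3.5, -1.87, 0.75, -1.64, -1.0], [-3.44, -1.97, 0.75, -1.64, -1.0], [0.0, 0.0, 1.93, -0.0, -1.0]]
[[0.0, 0.0, 1.93, -0.0, -1.0], [0.0, 0.0, 1.93, -0.0, -1.0], [0.0, 0.0, 0.0, 0.0, -1.0], [0.0, 0.0, 0.0, 0.0, -1.0], [0.0, 0.0, 0.0, 0.0, -1.0]]
```

>>> step_arm(commands=[[-0.6,0,0,0,1],[-0.6,0,0,0,1],[-0.6,0,0,0,1],[-1.05,-0.6,-2.8,0,1],[-1.05,-0.6,-2.8,0,1]])

```text
time_s: 7.3
tcp_pos: [509.3, 399.2, 99.9]
tool_rot: [-3.14, 0.001, 1.658]
contact_force: [-1.1, 0.7, 0.7]
gripper_width: 0.2
gripper_force: 0.0
```

>>> step_arm(commands=[[-3.6,-1.66,0,-1.64,-1],[-3.55,-1.76,0,-1.64,-1],[-3.5,-1.87,0,-1.64,-1],[-3.44,-1.97,0,-1.64,-1],[0,0,0,0,-1]])

```text
time_s: 7.8
tcp_pos: [454.7, 247.5, 100.6]
tool_rot: [-3.141, 0.0, 1.771]
contact_force: [0.5, 0.9, 0.3]
gripper_width: 72.1
gripper_force: 0.0
```

```bash
python3 - <<'E'
from h import *
im,T,o=look(['fence','clamp_tab','clamp_jaw'],'top',save='t2')
im2,T,o=look(['fence','box_two_tone','box_white'],save='w2'); np.save('w2T.npy',T)
print(state()['tcp_pos'],state()['tool_rot'],state()['time_s'])
a=cv2.resize(im[145:245,170:290],None,fx=4,fy=4,interpolation=cv2.INTER_CUBIC)
b=cv2.resize(im2,None,fx=.78125,fy=.78125,interpolation=cv2.INTER_AREA)
cv2.imwrite('pics/c2.png',a)
cv2.imwrite('pics/w2b.png',im2)
E
```

```text
fence 0.75 [560.6 221.6  -1.4]
clamp_tab 0.79 [519.1 448.3  51.4]
clamp_jaw 0.58 [514.4 416.7  11.7]
fence 0.55 [ 5.606e+02  2.177e+02 -3.000e-01]
box_two_tone 0.6 [460.8 255.5  -1.5]
box_white 0.78 [456.2 337.2   2.5]
[456.28954842 251.61299226 100.02556029] [-3.14125111e+00  1.80213519e-05  1.77292457e+00] 8.2
```

View pics/c2.png

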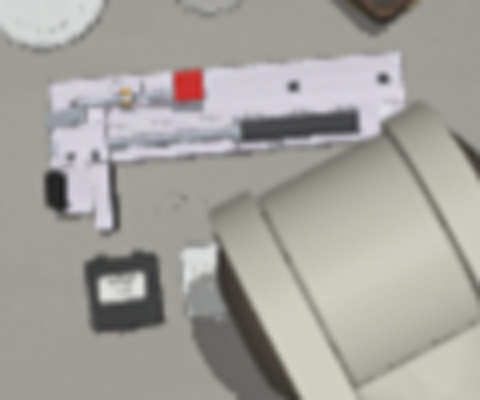

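View pics/w2b.png

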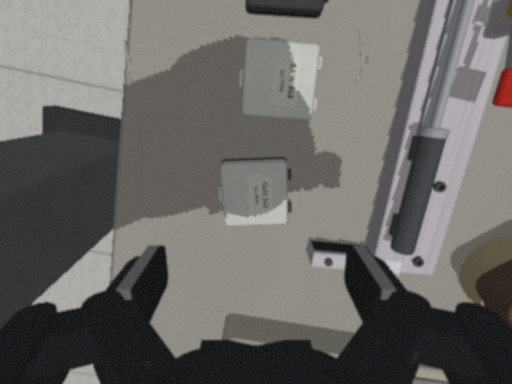

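The clamp stays out: in the crop the jaw is at (105,230) and the tab at (55,190), so the catch holds. The wrist view shows the two-tone box at (257,190), square to the tool, and the stop at (328,255).

```bash
python3 - <<'E'
from h import *
r=lambda u,v,z: ray('top',170+u/4,145+v/4,z)[:2]
a,b=r(50,85,23),r(400,52,23); d=a-b; print(a,b,np.arctan2(-d[0],d[1]))
a,b=r(115,160,23),r(330,141,23); d=a-b; print(a,b,np.arctan2(-d[0],d[1]))
T=np.load('w2T.npy'); q=lambda u,v,z: ray('wrist',u,v,z,T)[:2]
for n,c in dict(w=[(246,40),(319,43),(314,117),(243,114)],t=[(222,160),(288,158),(287,222),(226,224)]).items():
    c=np.array([q(*p,14) for p in c]); e=c[1]-c[0]+c[2]-c[3]; print(n,c.mean(0).round(1),np.linalg.norm(c-np.roll(c,1,0),axis=1).round(1),'yaw',np.arctan2(e[1],e[0]).round(3))
print('stop',q(311,252,23),q(346,255,23),'rail',q(372,248,23),q(434,10,23))
E
```

```text
[595.01147169 461.84563302] [622.87623228 206.20739348] 0.10857211910874422
[540.64260873 413.31840935] [556.5630205  256.87066603] 0.10141275227495032
w [457.9 340.6] [49.1 50.  49.3 52. ] yaw 0.162
t [457.3 255.5] [52.9 50.4 52.7 49.7] yaw 0.234
stop [510.53699056 217.52066353] [538.98794155 220.52989918] rail [557.66824693 230.74382054] [544.10297601 400.48152848]
```

```bash
echo '{"o":[560.5,222],"yaw":0.10}'>F.json; cat >> h.py <<'E'
def pick(c,yaw,z0=None):
    p=(c[0]-2.5*np.cos(yaw),c[1]-2.5*np.sin(yaw)); y=yaw+np.pi/2
    plan((*p,35,y,-1,40),(*p,4,y,-1,12),(*p,-1,y,-1,3),(None,1,0,0,-1),(None,5,0,0,0.6))
def place(y,yy):
    print('place'); plan(W(-70,yy,-1,.6,20),W(-54.5,yy,-1,.6,8),W(-54.5,y,-1,.6,3),(None,1,0,0,.6))
E
python3 - <<'E'
from h import *
print(fl([458,254.5]),fl([458,340]),fl([447.5,409.5]))
pick((458,254.5),.22)
E
```

```text
[-98.7433409   42.57056058] [-90.20758378 127.64341671] [-93.71670506 197.84445707]
[[0.12, -0.01, 3.25, -0.51, -1.0], [0.12, -0.01, 3.25, -0.51, -1.0], [0.0, 0.0, 1.03, -0.0, -1.0], [0.0, 0.0, 1.03, -0.0, -1.0], [0.0, 0.0, 1.03, -0.0, -1.0]]
[[0.0, 0.0, 0.25, -0.0, -1.0], [0.0, 0.0, 0.25, -0.0, -1.0], [0.0, 0.0, 0.0, 0.0, -1.0], [0.0, 0.0, 0.0, 0.0, 0.6], [0.0, 0.0, 0.0, 0.0, 0.6]]
[[0.0, 0.0, 0.0, 0.0, 0.6], [0.0, 0.0, 0.0, 0.0, 0.6], [0.0, 0.0, 0.0, 0.0, 0.6], [0.0, 0.0, 0.0, 0.0, 0.6], [0.0, 0.0, 0.0, 0.0, 0.6]]
```

>>> step_arm(commands=[[0.12,0,3.25,-0.5,-1],[0.12,0,3.25,-0.5,-1],[0,0,1.0,0,-1],[0,0,1.0,0,-1],[0,0,1.0,0,-1]], grip_force=20)

```text
time_s: 8.7
tcp_pos: [456.3, 253.8, 5.7]
tool_rot: [3.14, -0.0, 1.79]
contact_force: [0.1, -0.6, 0.5]
gripper_width: 85.4
gripper_force: 0.0
```

>>> step_arm(commands=[[0,0,0.3,0,-1],[0,0,0.3,0,-1],[0,0,0,0,-1],[0,0,0,0,0.6],[0,0,0,0,0.6]])

```text
time_s: 9.2
tcp_pos: [456.0, 253.4, -0.2]
tool_rot: [3.141, -0.0, 1.79]
contact_force: [-0.1, -0.7, 0.8]
gripper_width: 59.2
gripper_force: 0.0
```

>>> step_arm(commands=[[0,0,0,0,0.6],[0,0,0,0,0.6],[0,0,0,0,0.6],[0,0,0,0,0.6],[0,0,0,0,0.6]])

```text
time_s: 9.7
tcp_pos: [456.0, 253.5, -0.2]
tool_rot: [3.141, -0.0, 1.79]
contact_force: [-0.3, -0.4, 5.4]
gripper_width: 53.6
gripper_force: 21.7
```

```bash
python3 - <<'E'
from h import *
s=state(); print(s['tcp_pos'],fl(s['tcp_pos']))
place(25,33)
E
```

```text
[ 4.55991927e+02  2.53485444e+02 -1.51399697e-01] [-100.84266815   41.76154575]
place
[[-0.62, 1.48, 0.04, 3.4, 0.6], [-0.53, 1.51, 0.04, 3.4, 0.6], [0.0, 0.78, -0.0, -0.0, 0.6], [0.0, 0.78, -0.0, -0.0, 0.6], [-0.27, 0.0, -0.0, -0.0, 0.6]]
[[-0.27, 0.0, -0.0, -0.0, 0.6], [-0.27, 0.0, -0.0, -0.0, 0.6], [0.0, 0.0, 0.0, 0.0, 0.6], [0.0, 0.0, 0.0, 0.0, 0.6], [0.0, 0.0, 0.0, 0.0, 0.6]]
```

>>> step_arm(commands=[[-0.62,1.48,0,3.4,0.6],[-0.53,1.51,0,3.4,0.6],[0,0.9,0,0,0.6],[0,0.9,0,0,0.6],[-0.25,0,0,0,0.6]])

```text
time_s: 10.2
tcp_pos: [506.5, 247.7, -0.1]
tool_rot: [3.14, -0.001, 1.671]
contact_force: [0.2, 3.0, 4.1]
gripper_width: 53.3
gripper_force: 21.6
```

>>> step_arm(commands=[[-0.25,0,0,0,0.6],[-0.2,0,0,0,0.6],[0,0,0,0,0.6],[0,0,0,0,0.6],[0,0,0,0,0.6]])

```text
time_s: 10.7
tcp_pos: [506.3, 245.0, -0.1]
tool_rot: [3.14, -0.005, 1.673]
contact_force: [0.6, 13.1, 1.0]
gripper_width: 53.6
gripper_force: 21.4
```

```bash
python3 - <<'E'
from h import *
s=state(); print(s['contact_force'],fl(s['tcp_pos']),s['tcp_pos'],s['tool_rot'][2])
im,T,o=look(['fence','box_two_tone'],save='w3'); np.save('w3T.npy',T)
E
```

```text
[ 0.57032613 13.07216552  1.0200908 ] [-51.65234956  28.33692654] [ 5.06276725e+02  2.45038729e+02 -9.85996771e-02] 1.6727521007546589
box_two_tone 0.8 [508.3 246.2  -1.5]
```

View pics/w3.png

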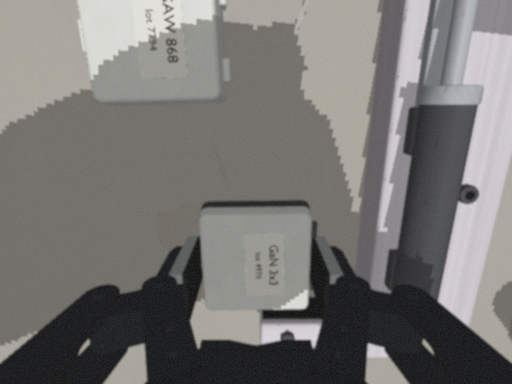

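The two-tone box is held square against the stop, at (255,255) in the picture. I release it and push it to the fence.

```bash
echo '{"o":[560.4,223.4],"yaw":0.10}'>F.json; cat >> h.py <<'E'
def push(y,x0=-112,x1=-80):
    p=fl(state()['tcp_pos'])
    plan((None,2,0,0,-.5),W(p[0],p[1],35,-.5,20),W(x0,y,35,1,35),W(x0,y,9,1,10),W(x0,y,5,1,4),(None,1,0,0,1),W(x1,y,5,1,7),(None,1,0,0,1))
E
python3 - <<'E'
from h import *
push(27)
E
```

```text
[[0.0, 0.0, 0.0, 0.0, -0.5], [0.0, 0.0, 0.0, 0.0, -0.5], [0.0, -0.0, -1.75, 0.06, -0.5], [0.0, -0.0, -1.75, 0.06, -0.5], [0.0, -3.01, -0.0, -0.0, 1.0]]
[[0.0, -3.01, -0.0, -0.0, 1.0], [0.0, 0.0, 0.87, -0.0, 1.0], [0.0, 0.0, 0.87, -0.0, 1.0], [0.0, 0.0, 0.87, -0.0, 1.0], [0.0, 0.0, 0.4, -0.0, 1.0]]
[[0.0, 0.0, 0.0, 0.0, 1.0], [-0.0, 0.64, -0.0, -0.0, 1.0], [-0.0, 0.64, -0.0, -0.0, 1.0], [-0.0, 0.64, -0.0, -0.0, 1.0], [-0.0, 0.64, -0.0, -0.0, 1.0]]
[[-0.0, 0.64, -0.0, -0.0, 1.0], [0.0, 0.0, 0.0, 0.0, 1.0], [0.0, 0.0, 0.0, 0.0, 1.0], [0.0, 0.0, 0.0, 0.0, 1.0], [0.0, 0.0, 0.0, 0.0, 1.0]]
```

>>> step_arm(commands=[[0,0,0,0,-0.5],[0,0,0,0,-0.5],[0,0,-1.75,0,-0.5],[0,0,-1.75,0,-0.5],[0.3,-3.0,0,0,1]])

```text
time_s: 11.35
tcp_pos: [478.3, 242.7, 36.3]
tool_rot: [3.138, -0.001, 1.669]
contact_force: [-1.0, 0.4, 0.4]
gripper_width: 50.9
gripper_force: 0.0
```

>>> step_arm(commands=[[0,-3.0,0,0,1],[0,0,0.9,0,1],[0,0,0.9,0,1],[0,0,0.8,0,1],[0,0,0.4,0,1]])

```text
time_s: 11.85
tcp_pos: [445.9, 239.1, 2.8]
tool_rot: [-3.14, 0.001, 1.67]
contact_force: [0.4, -0.4, -0.2]
gripper_width: -0.1
gripper_force: 0.0
```

>>> step_arm(commands=[[0,0,0,0,1],[0,0.6,0,0,1],[0,0.6,0,0,1],[0,0.6,0,0,1],[0,0.6,0,0,1]])

```text
time_s: 12.35
tcp_pos: [470.5, 242.0, 4.5]
tool_rot: [3.141, -0.0, 1.671]
contact_force: [-0.6, 0.3, 0.7]
gripper_width: 0.1
gripper_force: 0.7
```

>>> step_arm(commands=[[0,0.5,0,0,1],[0,0.3,0,0,1],[0,0.3,0,0,1],[0,0.3,0,0,1],[0,0,0,0,1]])

```text
time_s: 12.85
tcp_pos: [484.0, 243.2, 4.2]
tool_rot: [3.141, 0.0, 1.671]
contact_force: [-0.1, 0.7, 0.1]
gripper_width: 0.2
gripper_force: 0.0
```

```bash
python3 - <<'E'
from h import *
s=state(); print(s['contact_force'],fl(s['tcp_pos']),s['tcp_pos'],s['tool_rot'][2])
E
```

```text
[-0.11561999  0.72962656  0.10097369] [-74.05156134  27.37649661] [483.98529882 243.24690778   4.22126941] 1.6708174006897258
```

Continue pushing until contact force.

>>> step_arm(commands=[[0,0.3,0,0,1],[0,0.3,0,0,1],[0,0.2,0,0,1],[0,0.2,0,0,1],[0,0,0,0,1]])

```text
time_s: 13.35
tcp_pos: [491.4, 243.9, 4.0]
tool_rot: [-3.137, 0.0, 1.671]
contact_force: [-12.4, -2.5, 8.1]
gripper_width: 0.1
gripper_force: 6.4
```

```bash
python3 - <<'E'
from h import *
s=state(); print(s['contact_force'],fl(s['tcp_pos']),s['tcp_pos'],s['tool_rot'][2])
look(['box_two_tone'],'wrist')
E
```

```text
[-12.42147938  -2.49600042   8.06342482] [-66.6010342   27.33087953] [491.40315848 243.94533017   4.01565199] 1.6714399785344811
box_two_tone 0.7 [5.334e+02 2.473e+02 4.000e-01]
```

```bash
python3 - <<'E'
from h import *
p=fl(state()['tcp_pos']); y=.14+np.pi/2; c=(457,339.5)
plan(W(p[0]-12,p[1],5,1,8),W(p[0]-14,p[1]+20,45,0,25),(*c,45,y,-1,40),(*c,5,y,-1,13),(*c,-.5,y,-1,3),(None,1,0,0,-1),(None,5,0,0,.6))
E
```

```text
[[0.0, -0.6, -0.05, 0.02, 1.0], [0.0, -0.6, -0.05, 0.02, 1.0], [1.0, -0.1, -2.0, -0.0, 0.0], [1.0, -0.1, -2.0, -0.0, 0.0], [3.93, -0.53, -0.0, -1.15, -1.0]]
[[3.94, -0.45, -0.0, -1.15, -1.0], [0.0, 0.0, 1.0, -0.0, -1.0], [0.0, 0.0, 1.0, -0.0, -1.0], [0.0, 0.0, 1.0, -0.0, -1.0], [0.0, 0.0, 1.0, -0.0, -1.0]]
[[0.0, 0.0, 0.28, -0.0, -1.0], [0.0, 0.0, 0.28, -0.0, -1.0], [0.0, 0.0, 0.0, 0.0, -1.0], [0.0, 0.0, 0.0, 0.0, 0.6], [0.0, 0.0, 0.0, 0.0, 0.6]]
[[0.0, 0.0, 0.0, 0.0, 0.6], [0.0, 0.0, 0.0, 0.0, 0.6], [0.0, 0.0, 0.0, 0.0, 0.6], [0.0, 0.0, 0.0, 0.0, 0.6], [0.0, 0.0, 0.0, 0.0, 0.6]]
```

>>> step_arm(commands=[[0,-0.6,0,0,1],[0,-0.7,0,0,1],[1.0,-0.1,-2.0,0,0],[1.0,-0.1,-2.0,0,0],[3.93,-0.6,0,-1.15,-1]])

```text
time_s: 13.95
tcp_pos: [468.5, 300.7, 47.4]
tool_rot: [3.137, -0.001, 1.688]
contact_force: [0.4, 0.9, 0.4]
gripper_width: 43.2
gripper_force: 0.0
```

>>> step_arm(commands=[[3.94,-0.5,0,-1.15,-1],[0,0,0,0,-1],[0,0,1.0,0,-1],[0,0,1.0,0,-1],[0,0,1.0,0,-1]])

```text
time_s: 14.45
tcp_pos: [457.0, 338.6, 12.9]
tool_rot: [-3.141, 0.001, 1.71]
contact_force: [0.1, 0.1, 0.0]
gripper_width: 85.5
gripper_force: 0.0
```

>>> step_arm(commands=[[0,0,1.0,0,-1],[0,0,0.3,0,-1],[0,0,0.2,0,-1],[0,0,0,0,-1],[0,0,0,0,0.6]])

```text
time_s: 14.95
tcp_pos: [457.3, 339.8, -0.3]
tool_rot: [3.141, -0.0, 1.711]
contact_force: [-0.6, -1.1, 0.3]
gripper_width: 73.5
gripper_force: 0.0
```

>>> step_arm(commands=[[0,0,0,0,0.6],[0,0,0,0,0.6],[0,0,0,0,0.6],[0,0,0,0,0.6],[0,0,0,0,0.6]])

```text
time_s: 15.45
tcp_pos: [457.4, 339.9, -0.2]
tool_rot: [3.141, -0.0, 1.711]
contact_force: [-1.0, 0.1, 5.5]
gripper_width: 52.7
gripper_force: 22.3
```

```bash
python3 - <<'E'
from h import *
s=state(); print(s['contact_force'],s['tcp_pos'],fl(s['tcp_pos']),s['tool_rot'])
look(['box_white','box_two_tone','box_black'],'wrist')
y=88
plan(W(-62,y,-.5,.6,16),W(-52,y,-.5,.6,8),W(-52,78,-.5,.6,3),(None,2,0,0,.6))
E
```

```text
[-1.03063683  0.12406913  5.48176359] [ 4.57358064e+02  3.39926593e+02 -1.80541003e-01] [-90.8939077  126.23147395] [ 3.14074408e+00 -4.93290791e-04  1.71110313e+00]
box_black 0.73 [449.1 411.3  -2.9]
[[-1.31, 0.91, 0.01, 0.77, 0.6], [-1.3, 0.93, 0.01, 0.77, 0.6], [-1.29, 0.95, 0.01, 0.77, 0.6], [0.0, 0.5, -0.0, -0.0, 0.6], [0.0, 0.5, -0.0, -0.0, 0.6]]
[[-0.25, -0.0, -0.0, -0.0, 0.6], [-0.25, -0.0, -0.0, -0.0, 0.6], [-0.25, -0.0, -0.0, -0.0, 0.6], [-0.25, -0.0, -0.0, -0.0, 0.6], [0.0, 0.0, 0.0, 0.0, 0.6]]
[[0.0, 0.0, 0.0, 0.0, 0.6], [0.0, 0.0, 0.0, 0.0, 0.6], [0.0, 0.0, 0.0, 0.0, 0.6], [0.0, 0.0, 0.0, 0.0, 0.6], [0.0, 0.0, 0.0, 0.0, 0.6]]
```

>>> step_arm(commands=[[-1.3,0.9,0,0.77,0.6],[-1.3,0.93,0,0.77,0.6],[-1.3,0.95,0,0.77,0.6],[0,0.5,0,0,0.6],[0,0.5,0,0,0.6]])

```text
time_s: 16.15
tcp_pos: [499.5, 305.1, -0.2]
tool_rot: [-3.141, -0.0, 1.67]
contact_force: [-5.3, -0.7, 8.5]
gripper_width: 53.3
gripper_force: 22.6
```

>>> step_arm(commands=[[-0.25,0,0,0,0.6],[-0.25,0,0,0,0.6],[-0.2,0,0,0,0.6],[-0.1,0,0,0,0.6],[0,0,0,0,0.6]])

```text
time_s: 16.65
tcp_pos: [500.6, 298.2, -0.2]
tool_rot: [3.141, -0.002, 1.671]
contact_force: [0.4, 4.9, 5.7]
gripper_width: 53.6
gripper_force: 22.3
```

```bash
python3 - <<'E'
from h import *
s=state(); print(s['contact_force'],s['tcp_pos'],fl(s['tcp_pos']),s['tool_rot'])
look(['box_white','box_two_tone','box_black'],'wrist',save='w4')
push(81)
E
```

```text
[0.44884852 4.87926909 5.65015891] [ 5.00570999e+02  2.98245438e+02 -2.12859804e-01] [-52.0580294   80.44445565] [ 3.14071964e+00 -1.58730467e-03  1.67114887e+00]
box_white 0.97 [503.3 295.6   2.6]
box_two_tone 0.84 [531.4 246.3  -2. ]
[[0.0, 0.0, 0.0, 0.0, -0.5], [0.0, 0.0, 0.0, 0.0, -0.5], [0.0, 0.0, -1.76, 0.01, -0.5], [0.0, 0.0, -1.76, 0.01, -0.5], [0.03, -3.0, -0.0, -0.0, 1.0]]
[[0.03, -3.0, -0.0, -0.0, 1.0], [0.0, 0.0, 0.87, -0.0, 1.0], [0.0, 0.0, 0.87, -0.0, 1.0], [0.0, 0.0, 0.87, -0.0, 1.0], [0.0, 0.0, 0.4, -0.0, 1.0]]
[[0.0, 0.0, 0.0, 0.0, 1.0], [-0.0, 0.64, -0.0, -0.0, 1.0], [-0.0, 0.64, -0.0, -0.0, 1.0], [-0.0, 0.64, -0.0, -0.0, 1.0], [-0.0, 0.64, -0.0, -0.0, 1.0]]
[[-0.0, 0.64, -0.0, -0.0, 1.0], [0.0, 0.0, 0.0, 0.0, 1.0], [0.0, 0.0, 0.0, 0.0, 1.0], [0.0, 0.0, 0.0, 0.0, 1.0], [0.0, 0.0, 0.0, 0.0, 1.0]]
```

View pics/w4.png

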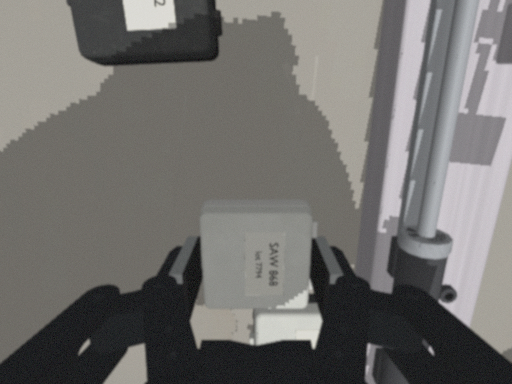

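The white box is gripped square at (255,255) and touches the two-tone box. The black box is at the top left. I release it and push it in.

>>> step_arm(commands=[[0,0,0,0,-0.5],[0,0,0,0,-0.5],[0,0,-1.75,0,-0.5],[0,0,-1.75,0,-0.5],[0.1,-3.0,0,0,1]])

```text
time_s: 17.35
tcp_pos: [472.9, 295.9, 36.1]
tool_rot: [3.138, -0.001, 1.669]
contact_force: [-0.7, 0.3, -0.2]
gripper_width: 50.8
gripper_force: 0.0
```

>>> step_arm(commands=[[0.1,-3.0,0,0,1],[0,0,0.9,0,1],[0,0,0.9,0,1],[0,0,0.8,0,1],[0,0,0.4,0,1]])

```text
time_s: 17.85
tcp_pos: [440.5, 293.1, 2.7]
tool_rot: [-3.14, 0.001, 1.67]
contact_force: [-0.6, -0.8, -0.2]
gripper_width: 0.3
gripper_force: 0.0
```

>>> step_arm(commands=[[0,0,0,0,1],[0,0.7,0,0,1],[0,0.7,0,0,1],[0,0.7,0,0,1],[0,0.7,0,0,1]])

```text
time_s: 18.35
tcp_pos: [469.2, 296.5, 4.5]
tool_rot: [3.141, -0.0, 1.671]
contact_force: [-1.8, -0.5, 0.5]
gripper_width: -0.3
gripper_force: 0.8
```

>>> step_arm(commands=[[0,0.4,0,0,1],[0,0.3,0,0,1],[0,0.3,0,0,1],[0,0.3,0,0,1],[0,0.2,0,0,1]])

```text
time_s: 18.85
tcp_pos: [483.4, 297.8, 4.2]
tool_rot: [3.141, 0.0, 1.671]
contact_force: [0.1, 0.1, 0.1]
gripper_width: 0.1
gripper_force: 0.2
```

```bash
python3 - <<'E'
from h import *
s=state(); print(s['contact_force'],s['tcp_pos'],fl(s['tcp_pos']),s['tool_rot'])
E
```

```text
[0.1304644  0.08934909 0.08868346] [483.44526086 297.82802654   4.22588418] [-69.1398818   81.73885096] [3.14142120e+00 1.08064742e-04 1.67075348e+00]
```

>>> step_arm(commands=[[0,0.2,0,0,1],[0,0.2,0,0,1],[0,0.1,0,0,1],[0,0,0,0,1],[0,0,0,0,1]])

```text
time_s: 19.35
tcp_pos: [485.9, 298.0, 3.9]
tool_rot: [-3.137, 0.0, 1.671]
contact_force: [-12.5, -1.5, 7.1]
gripper_width: 0.0
gripper_force: 6.5
```

```bash
python3 - <<'E'
from h import *
s=state(); print(s['contact_force'],s['tcp_pos'],fl(s['tcp_pos']),s['tool_rot'])
p=fl(s['tcp_pos']); y=.15+np.pi/2; c=(447.5,410)
plan(W(p[0]-12,p[1],5,1,7),W(p[0]-16,p[1]+20,45,0,25),(*c,45,y,-1,40),(None,1,0,0,-1),(*c,5,y,-1,13),(*c,-.5,y,-1,3),(None,1,0,0,-1),(None,6,0,0,.6))
E
```

```text
[-12.52890652  -1.46798664   7.06118169] [485.87288238 297.97785524   3.89318541] [-66.70943036  81.64557339] [-3.13679932e+00  3.29728640e-04  1.67147719e+00]
[[0.0, -0.6, -0.06, 0.02, 1.0], [0.0, -0.6, -0.06, 0.02, 1.0], [1.0, -0.2, -2.0, -0.0, 0.0], [1.0, -0.2, -2.0, -0.0, 0.0], [3.18, -0.37, -0.0, -0.95, -1.0]]
[[3.18, -0.31, -0.0, -0.95, -1.0], [3.19, -0.26, -0.0, -0.95, -1.0], [0.0, 0.0, 0.0, 0.0, -1.0], [0.0, 0.0, 1.0, -0.0, -1.0], [0.0, 0.0, 1.0, -0.0, -1.0]]
[[0.0, 0.0, 1.0, -0.0, -1.0], [0.0, 0.0, 1.0, -0.0, -1.0], [0.0, 0.0, 0.28, -0.0, -1.0], [0.0, 0.0, 0.28, -0.0, -1.0], [0.0, 0.0, 0.0, 0.0, -1.0]]
[[0.0, 0.0, 0.0, 0.0, 0.6], [0.0, 0.0, 0.0, 0.0, 0.6], [0.0, 0.0, 0.0, 0.0, 0.6], [0.0, 0.0, 0.0, 0.0, 0.6], [0.0, 0.0, 0.0, 0.0, 0.6]]
[[0.0, 0.0, 0.0, 0.0, 0.6], [0.0, 0.0, 0.0, 0.0, 0.6], [0.0, 0.0, 0.0, 0.0, 0.6], [0.0, 0.0, 0.0, 0.0, 0.6], [0.0, 0.0, 0.0, 0.0, 0.6]]
```

>>> step_arm(commands=[[0,-0.6,0,0,1],[0,-0.7,0,0,1],[0.5,-0.2,-2.5,0,1],[0.5,-0.2,-2.5,0,1],[0,0,-2.0,0,1]])

```text
time_s: 19.85
tcp_pos: [470.1, 307.0, 75.6]
tool_rot: [3.14, -0.0, 1.671]
contact_force: [0.6, 0.5, 0.3]
gripper_width: 0.2
gripper_force: 0.0
```

```bash
python3 - <<'E'
from h import *
s=state(); print(s['tcp_pos'],fl(s['tcp_pos']),s['joint_positions'].round(2))
im,T,o=look(['box_black','box_white','box_two_tone','clamp_jaw'],'wrist',save='w5');np.save('w5T.npy',T)
print(fl(o['box_black']))
g=cv2.cvtColor(im,cv2.COLOR_BGR2GRAY)
E
```

```text
[470.06790896 307.04750414  75.63819107] [-81.52999071  92.24777632] [ 0.58  0.11 -0.1   1.36 -0.    2.05]
box_black 0.98 [448.6 412.8  -3. ]
box_white 0.57 [5.291e+02 2.980e+02 4.000e-01]
box_two_tone 0.73 [ 5.340e+02  2.524e+02 -1.000e-01]
clamp_jaw 0.75 [518.1 416.7  10.3]
[-92.28281261 199.61790384]
```

View pics/w5.png

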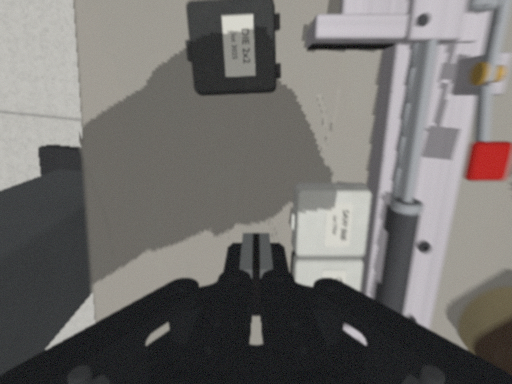

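White and two-tone sit flush side by side at (330,220) and (328,272). The black box is at (233,48), close to the jaw. I'll grip it across y, with the tool turned 90°, so the fingers clear the jaw.

```bash
python3 - <<'E'
from h import *
T=np.load('w5T.npy'); q=lambda u,v,z: ray('wrist',u,v,z,T)[:2]
c=np.array([q(*p,14) for p in [(188,3),(272,0),(276,90),(194,95)]]); e=c[1]-c[0]+c[2]-c[3]; yaw=np.arctan2(e[1],e[0]); print(c.mean(0),yaw)
e=c[2]-c[1]+c[3]-c[0]; print(np.arctan2(e[0],-e[1]))
c=(448,411); y=.13+np.pi
plan((*c,70,y,-1,40),(*c,5,y,-1,13),(*c,-.5,y,-1,3),(None,1,0,0,-1),(None,6,0,0,.6))
E
```

```text
[447.09521163 409.01721544] 0.14504978563528012
0.13695814160109093
[[0.97, -0.1, 0.03, -8.34, -1.0], [0.97, 0.04, 0.03, -8.34, -1.0], [0.96, 0.18, 0.03, -8.34, -1.0], [0.92, 0.31, 0.03, -8.34, -1.0], [0.86, 0.44, 0.03, -8.34, -1.0]]
[[0.79, 0.57, 0.03, -8.34, -1.0], [0.7, 0.67, 0.03, -8.34, -1.0], [0.6, 0.77, 0.03, -8.34, -1.0], [0.48, 0.85, 0.03, -8.34, -1.0], [0.35, 0.91, 0.03, -8.34, -1.0]]
[[0.21, 0.95, 0.03, -8.34, -1.0], [-0.0, 0.0, 1.3, 0.0, -1.0], [-0.0, 0.0, 1.3, 0.0, -1.0], [-0.0, 0.0, 1.3, 0.0, -1.0], [-0.0, 0.0, 1.3, 0.0, -1.0]]
[[-0.0, 0.0, 1.3, 0.0, -1.0], [-0.0, 0.0, 0.28, -0.0, -1.0], [-0.0, 0.0, 0.28, -0.0, -1.0], [0.0, 0.0, 0.0, 0.0, -1.0], [0.0, 0.0, 0.0, 0.0, 0.6]]
[[0.0, 0.0, 0.0, 0.0, 0.6], [0.0, 0.0, 0.0, 0.0, 0.6], [0.0, 0.0, 0.0, 0.0, 0.6], [0.0, 0.0, 0.0, 0.0, 0.6], [0.0, 0.0, 0.0, 0.0, 0.6]]
```

>>> step_arm(commands=[[0.97,-0.1,0,-8.3,-1],[0.97,0.04,0,-8.3,-1],[0.96,0.18,0,-8.3,-1],[0.92,0.31,0,-8.3,-1],[0.86,0.44,0,-8.3,-1]])

```text
time_s: 20.6
tcp_pos: [459.7, 354.0, 72.7]
tool_rot: [-3.139, -0.0, 2.401]
contact_force: [0.3, -0.4, 0.2]
gripper_width: 71.7
gripper_force: 0.0
```

>>> step_arm(commands=[[0.79,0.57,0,-8.3,-1],[0.7,0.67,0,-8.3,-1],[0.6,0.77,0,-8.3,-1],[0.48,0.85,0,-8.3,-1],[0.35,0.91,0,-8.3,-1]])

```text
time_s: 21.1
tcp_pos: [450.0, 401.7, 72.7]
tool_rot: [-3.14, -0.002, 3.125]
contact_force: [-0.1, -0.5, 1.0]
gripper_width: 85.5
gripper_force: 0.0
```

>>> step_arm(commands=[[0.2,0.95,0,-8.3,-1],[0,0,0,0,-1],[0,0,1.3,0,-1],[0,0,1.3,0,-1],[0,0,1.3,0,-1]])

```text
time_s: 21.6
tcp_pos: [448.5, 410.6, 33.3]
tool_rot: [-3.141, -0.001, -3.021]
contact_force: [-0.2, 0.5, 0.2]
gripper_width: 85.3
gripper_force: 0.0
```

>>> step_arm(commands=[[0,0,1.3,0,-1],[0,0,1.3,0,-1],[0,0,0.3,0,-1],[0,0,0.3,0,-1],[0,0,0,0,-1]])

```text
time_s: 22.1
tcp_pos: [448.8, 411.5, 3.3]
tool_rot: [3.142, 0.0, -3.019]
contact_force: [0.4, -0.1, 0.1]
gripper_width: 85.1
gripper_force: 0.0
```

```bash
python3 - <<'E'
from h import *
s=state(); print(s['tcp_pos'],fl(s['tcp_pos']),s['tool_rot'],s['contact_force'])
E
```

```text
[448.83619928 411.48286576   3.27513857] [-92.22949131 198.28103025] [ 3.14151999e+00  9.85715342e-05 -3.01904824e+00] [ 0.41246983 -0.10536902  0.10362461]
```

>>> step_arm(commands=[[0,0,0.2,0,-1],[0,0,0.15,0,-1],[0,0,0,0,0.6],[0,0,0,0,0.6],[0,0,0,0,0.6]])

```text
time_s: 22.6
tcp_pos: [448.9, 411.6, 0.1]
tool_rot: [3.141, 0.0, -3.019]
contact_force: [-0.1, 0.3, -0.3]
gripper_width: 53.3
gripper_force: 21.5
```

>>> step_arm(commands=[[0,0,0,0,0.6],[0,0,0,0,0.6],[0,0,0,0,0.6],[0,0,0,0,0.6],[0,0,0,0,0.6]])

```text
time_s: 23.1
tcp_pos: [448.9, 411.5, 0.0]
tool_rot: [3.141, 0.0, -3.019]
contact_force: [0.3, -0.2, 3.4]
gripper_width: 53.7
gripper_force: 22.0
```

```bash
cat >> h.py <<'E'
def V(x,y,z,cl,*st): return (*fw(x,y),z,F['yaw']+np.pi,cl,*st)
E
python3 - <<'E'
from h import *
s=state(); print(s['tcp_pos'],fl(s['tcp_pos']),s['tool_rot'],s['contact_force'])
plan(V(-90,137.5,-.3,.6,15),V(-73,137.5,-.3,.6,7),(None,1,0,0,.6))
E
```

```text
[4.48946462e+02 4.11536028e+02 4.71148993e-02] [-92.11447197 198.32291931] [ 3.14132322e+00  4.15917493e-04 -3.01898525e+00] [ 0.25892113 -0.1988609   3.43136849]
[[-0.01, -1.22, 0.01, 0.26, 0.6], [-0.02, -1.22, 0.01, 0.26, 0.6], [-0.03, -1.22, 0.01, 0.26, 0.6], [-0.03, -1.22, 0.01, 0.26, 0.6], [-0.04, -1.22, 0.01, 0.26, 0.6]]
[[-0.57, 0.0, -0.0, -0.0, 0.6], [-0.57, 0.0, -0.0, -0.0, 0.6], [-0.57, 0.0, -0.0, -0.0, 0.6], [0.0, 0.0, 0.0, 0.0, 0.6], [0.0, 0.0, 0.0, 0.0, 0.6]]
```

>>> step_arm(commands=[[0,-1.22,0,0.25,0.6],[0,-1.22,0,0.25,0.6],[0,-1.22,0,0.25,0.6],[0,-1.22,0,0.25,0.6],[-0.1,-1.22,0,0.25,0.6]])

```text
time_s: 23.6
tcp_pos: [456.9, 349.8, 0.0]
tool_rot: [3.141, 0.0, -3.041]
contact_force: [-1.3, 3.0, 5.9]
gripper_width: 53.3
gripper_force: 22.1
```

>>> step_arm(commands=[[-0.6,0,0,0,0.6],[-0.6,0,0,0,0.6],[-0.6,0,0,0,0.6],[0,0,0,0,0.6],[0,0,0,0,0.6]])

```text
time_s: 24.1
tcp_pos: [475.3, 351.7, 0.0]
tool_rot: [-3.141, 0.001, -3.042]
contact_force: [0.5, -0.5, 5.6]
gripper_width: 53.4
gripper_force: 22.3
```

```bash
python3 - <<'E'
from h import *
s=state(); print(s['tcp_pos'],fl(s['tcp_pos']),s['tool_rot'],s['contact_force'])
im,T,o=look(['box_black'],'top')
p=fl(s['tcp_pos'])
plan((None,2,0,0,-.5),V(p[0],p[1],35,-.5,20),V(-128,p[1],35,1,35),V(-128,p[1],9,1,10),V(-128,p[1],5,1,4),(None,1,0,0,1),V(-84,p[1],5,1,7),(None,1,0,0,1))
E
```

```text
[4.75297858e+02 3.51659029e+02 1.84116609e-02] [-71.87244876 136.11430547] [-3.14080075e+00  5.94914721e-04 -3.04176894e+00] [ 0.48825248 -0.47950777  5.57544258]
[[0.0, 0.0, 0.0, 0.0, -0.5], [0.0, 0.0, 0.0, 0.0, -0.5], [-0.0, -0.0, -1.75, -0.0, -0.5], [-0.0, -0.0, -1.75, -0.0, -0.5], [2.81, 0.0, -0.0, -0.0, 1.0]]
[[2.81, 0.0, -0.0, -0.0, 1.0], [-0.0, 0.0, 0.87, -0.0, 1.0], [-0.0, 0.0, 0.87, -0.0, 1.0], [-0.0, 0.0, 0.87, -0.0, 1.0], [-0.0, 0.0, 0.4, -0.0, 1.0]]
[[0.0, 0.0, 0.0, 0.0, 1.0], [-0.63, 0.0, -0.0, -0.0, 1.0], [-0.63, 0.0, -0.0, -0.0, 1.0], [-0.63, 0.0, -0.0, -0.0, 1.0], [-0.63, 0.0, -0.0, -0.0, 1.0]]
[[-0.63, 0.0, -0.0, -0.0, 1.0], [-0.63, 0.0, -0.0, -0.0, 1.0], [-0.63, 0.0, -0.0, -0.0, 1.0], [0.0, 0.0, 0.0, 0.0, 1.0], [0.0, 0.0, 0.0, 0.0, 1.0]]
```

>>> step_arm(commands=[[0,0.1,0,0,0.6],[0,0,0,0,-0.5],[0,0,0,0,-0.5],[0,0,-1.75,0,-0.5],[0,0,-1.75,0,-0.5]])

```text
time_s: 24.7
tcp_pos: [473.8, 352.8, 34.0]
tool_rot: [-3.14, -0.002, -3.041]
contact_force: [0.6, 0.5, -0.1]
gripper_width: 63.9
gripper_force: 0.0
```

>>> step_arm(commands=[[2.8,0,0,0,1],[2.8,0,0,0,1],[0,0,0.9,0,1],[0,0,0.9,0,1],[0,0,0.8,0,1]])

```text
time_s: 25.2
tcp_pos: [419.1, 347.8, 7.6]
tool_rot: [-3.141, -0.0, -3.041]
contact_force: [0.1, -0.1, 0.6]
gripper_width: 0.2
gripper_force: 0.0
```

>>> step_arm(commands=[[0,0,0.4,0,1],[0,0,0,0,1],[-0.6,0,0,0,1],[-0.6,0,0,0,1],[-0.6,0,0,0,1]])

```text
time_s: 25.7
tcp_pos: [437.6, 350.1, 5.2]
tool_rot: [3.141, 0.001, -3.041]
contact_force: [-0.3, -0.1, 0.6]
gripper_width: -0.0
gripper_force: 0.2
```

>>> step_arm(commands=[[-0.6,0,0,0,1],[-0.6,0,0,0,1],[-0.6,0,0,0,1],[-0.6,0,0,0,1],[-0.4,0,0,0,1]])

```text
time_s: 26.2
tcp_pos: [465.1, 352.8, 4.8]
tool_rot: [3.142, 0.0, -3.041]
contact_force: [-1.2, -0.0, 0.3]
gripper_width: 0.2
gripper_force: 0.2
```

```bash
python3 - <<'E'
from h import *
s=state(); print(s['tcp_pos'],fl(s['tcp_pos']),s['tool_rot'],s['contact_force'])
im,T,o=look(['box_black'],'wrist'); print([fl(v) for v in o.values()])
E
```

```text
[465.14377691 352.7614089    4.76556887] [-81.86574731 138.22489489] [ 3.14158549e+00  6.00645574e-05 -3.04089953e+00] [-1.16762636 -0.04055218  0.29316926]
box_black 0.61 [504.6 357.2  -4.7]
[array([-42.1327699 , 138.64941292])]
```

>>> step_arm(commands=[[-0.4,0,0,0,1],[-0.4,0,0,0,1],[-0.3,0,0,0,1],[-0.2,0,0,0,1],[0,0,0,0,1]])

```text
time_s: 26.8
tcp_pos: [477.8, 354.1, 4.8]
tool_rot: [3.142, 0.0, -3.041]
contact_force: [0.1, -0.3, -0.6]
gripper_width: -0.1
gripper_force: 0.0
```

>>> step_arm(commands=[[-0.2,0,0,0,1],[-0.1,0,0,0,1],[0,0,0,0,1],[0,0,0,0,1],[0,0,0,0,1]])

```text
time_s: 27.3
tcp_pos: [480.5, 354.3, 4.8]
tool_rot: [3.142, 0.0, -3.041]
contact_force: [-0.1, -0.8, -0.7]
gripper_width: -0.0
gripper_force: 0.0
```

```bash
python3 - <<'E'
from h import *
s=state(); print(s['tcp_pos'],fl(s['tcp_pos']),s['tool_rot'],s['contact_force'])
im,T,o=look(['box_black'],'wrist'); print([fl(v) for v in o.values()])
E
```

```text
[480.46462113 354.32668236   4.80926426] [-66.4651769  138.25281628] [ 3.14156780e+00  2.28676846e-05 -3.04073298e+00] [-0.10773726 -0.75967235 -0.69123411]
box_black 0.95 [522.5 358.9  -4.6]
[array([-24.13743384, 138.58483854])]
```

>>> step_arm(commands=[[-0.1,0,0,0,1],[-0.1,0,0,0,1],[-0.1,0,0,0,1],[0,0,0,0,1],[0,0,0,0,1]])

```text
time_s: 27.9
tcp_pos: [482.2, 354.5, 4.8]
tool_rot: [-3.142, -0.003, -3.04]
contact_force: [-7.3, -0.4, 4.5]
gripper_width: -0.2
gripper_force: 3.8
```

```bash
python3 - <<'E'
from h import *
T=np.load('w5T.npy'); print(ray('wrist',489,161,53,T))
s=state(); p=fl(s['tcp_pos'])
plan(V(p[0]-18,p[1],5,1,9),V(p[0]-18,p[1],110,1,35),(594.5,360,110,s['tool_rot'][2],1,40))
E
```

```text
[595.36971214 361.64511843  53.        ]
[[0.6, 0.0, -0.01, 0.02, 1.0], [0.6, 0.0, -0.01, 0.02, 1.0], [0.6, 0.0, -0.01, 0.02, 1.0], [-0.0, 0.0, -3.5, -0.0, 1.0], [-0.0, 0.0, -3.5, -0.0, 1.0]]
[[-0.0, 0.0, -3.5, -0.0, 1.0], [-3.26, -0.14, -0.0, -0.02, 1.0], [-3.26, -0.14, -0.0, -0.02, 1.0], [-3.26, -0.15, -0.0, -0.02, 1.0], [-3.26, -0.15, -0.0, -0.02, 1.0]]
```

>>> step_arm(commands=[[0.6,0,0,0,1],[0.6,0,0,0,1],[0.6,0,0,0,1],[0,0,-3.5,0,1],[0,0,-3.5,0,1]])

```text
time_s: 28.4
tcp_pos: [464.4, 352.3, 74.7]
tool_rot: [-3.14, -0.002, -3.041]
contact_force: [1.2, -0.1, 0.5]
gripper_width: 0.0
gripper_force: 0.0
```

>>> step_arm(commands=[[0,0,-3.5,0,1],[-3.25,-0.15,0,0,1],[-3.25,-0.15,0,0,1],[-3.25,-0.15,0,0,1],[-3.25,-0.15,0,0,1]])

```text
time_s: 28.9
tcp_pos: [596.5, 360.0, 110.0]
tool_rot: [3.141, 0.001, -3.041]
contact_force: [0.6, -0.1, -0.4]
gripper_width: -0.2
gripper_force: 0.0
```

>>> step_arm(commands=[[0,0,0,0,1],[0,0,0,0,1],[0,0,0,0,1],[0,0,0,0,1],[0,0,0,0,1]])

```text
time_s: 29.4
tcp_pos: [594.9, 360.2, 110.5]
tool_rot: [3.141, 0.001, -3.04]
contact_force: [-0.6, -0.1, 0.3]
gripper_width: -0.2
gripper_force: 0.0
```

```bash
python3 - <<'E'
from h import *
s=state(); print(s['tcp_pos'],fl(s['tcp_pos']),s['tool_rot'],s['contact_force'])
im,T,o=look(['catch_pad','box_black','box_white','box_two_tone','clamp_jaw'],'wrist',save='w6'); print([(k,fl(v).round(1)) for k,v in o.items()])
h=cv2.cvtColor(im,cv2.COLOR_BGR2HSV); m=(((h[...,0]<8)|(h[...,0]>172))&(h[...,1]>150)&(h[...,2]>90)).astype(np.uint8)
n,l,st,c=cv2.connectedComponentsWithStats(m); i=1+st[1:,4].argmax(); print(st[i],c[i],ray('wrist',*c[i],53,T))
E
```

```text
[594.91257418 360.16935118 110.5451707 ] [ 47.99430669 132.64056591] [ 3.14124079e+00  7.47584480e-04 -3.04013576e+00] [-0.57893298 -0.1106684   0.3407874 ]
catch_pad 0.59 [596.5 361.5  52. ]
box_black 0.74 [523.8 357.4  -2.9]
box_white 0.85 [5.471e+02 5.541e+02 4.000e-01]
box_white 0.68 [526.1 299.6   3.1]
clamp_jaw 0.85 [517.1 414.1   7. ]
[('catch_pad', array([ 49.7, 133.8])), ('box_black', array([-23.1, 136.9])), ('box_white', array([ 19.8, 330.4])), ('clamp_jaw', array([-24., 194.]))]
[244 193  29  28 777] [258.05662806 206.1969112 ] [593.70277479 361.7501601   53.        ]
```

View pics/w6.png

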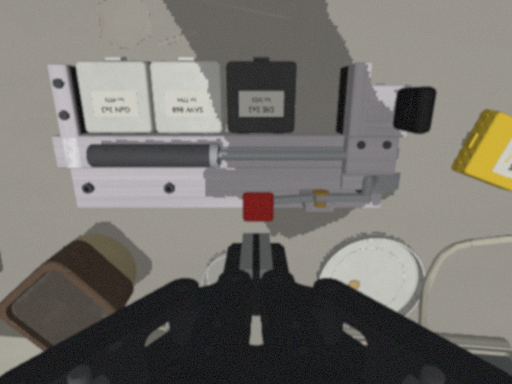

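All three boxes are flush in a row at (115,97), (186,97) and (261,97). The jaw is open at (355,97), and the red pad at (258,206) lies ahead of the fingertips. Now I press it.

>>> step_arm(commands=[[0,0.13,1.8,0,1],[0,0,1.8,0,1],[0,0,1.2,0,1],[0,0,0.3,0,1],[0,0,0.3,0,1]])

```text
time_s: 30.2
tcp_pos: [595.4, 361.2, 55.9]
tool_rot: [3.142, 0.0, -3.041]
contact_force: [-1.2, -0.2, 0.4]
gripper_width: -0.0
gripper_force: 0.0
```

>>> step_arm(commands=[[0,0,0.3,0,1],[0,0,0.4,0,1],[0,0,0.4,0,1],[0,0,0.4,0,1],[0,0,0.2,0,1]])

```text
time_s: 30.7
tcp_pos: [595.7, 361.2, 38.7]
tool_rot: [-3.142, 0.001, -3.041]
contact_force: [1.5, -1.4, 6.8]
gripper_width: -0.2
gripper_force: 3.8
```

```bash
python3 - <<'E'
from h import *
s=state(); print(s['tcp_pos'],s['contact_force'])
im,T,o=look(['clamp_jaw','clamp_tab'],'wrist'); print([(k,fl(v).round(1)) for k,v in o.items()])
E
```

```text
[595.6568379  361.18089068  38.65454935] [ 1.52314635 -1.38899085  6.78761088]
clamp_jaw 0.56 [520.8 383.1   8.5]
clamp_tab 0.82 [525.  419.5  50.5]
[('clamp_jaw', array([-23.4, 162.9])), ('clamp_tab', array([-15.7, 198.7]))]
```

Jaw now at y = 163 mm, as expected for three touching boxes (162). I retract and check.

>>> step_arm(commands=[[0,0,-0.8,0,1],[0,0,-1.2,0,1],[0,0,-3,0,1],[0,0,-3.5,0,1],[0,0,-3.5,0,1]])

```text
time_s: 31.35
tcp_pos: [594.9, 361.3, 160.8]
tool_rot: [3.141, -0.0, -3.041]
contact_force: [0.1, 1.1, 0.1]
gripper_width: -0.1
gripper_force: 0.0
```

>>> step_arm(commands=[[0,0,-1,0,1],[0,0,0,0,1],[0,0,0,0,1],[0,0,0,0,1],[0,0,0,0,1]])

```text
time_s: 31.85
tcp_pos: [594.9, 360.9, 167.1]
tool_rot: [-3.141, -0.002, -3.041]
contact_force: [0.2, 0.1, 0.1]
gripper_width: -0.1
gripper_force: 0.0
```

```bash
python3 - <<'E'
from h import *
s=state(); print(s['tcp_pos'],s['contact_force'])
im,T,o=look(['clamp_jaw','box_black','box_white','box_two_tone'],'wrist',save='w7'); print([(k,fl(v).round(1)) for k,v in o.items()])
cv2.imwrite('pics/w7b.png',cv2.resize(im[0:260],None,fx=1.5,fy=1.5,interpolation=cv2.INTER_CUBIC))
E
```

```text
[594.90345243 360.91812155 167.12768748] [0.17916015 0.14872236 0.06570002]
clamp_jaw 0.63 [517.8 381.6  11.1]
box_black 0.81 [522.1 359.4  -3.2]
box_black 0.5 [524.7 297.8   1.3]
box_black 0.38 [ 5.596e+02  2.196e+02 -1.000e-01]
box_white 0.79 [546.2 554.   -1.1]
box_white 0.73 [524.4 299.6   1.7]
box_two_tone 0.77 [535.3 248.6   1.2]
[('clamp_jaw', array([-26.6, 161.6])), ('box_black', array([-24.5, 139.1])), ('box_white', array([ 18.9, 330.4])), ('box_two_tone', array([-22.4,  27.5]))]
```

View pics/w7b.png

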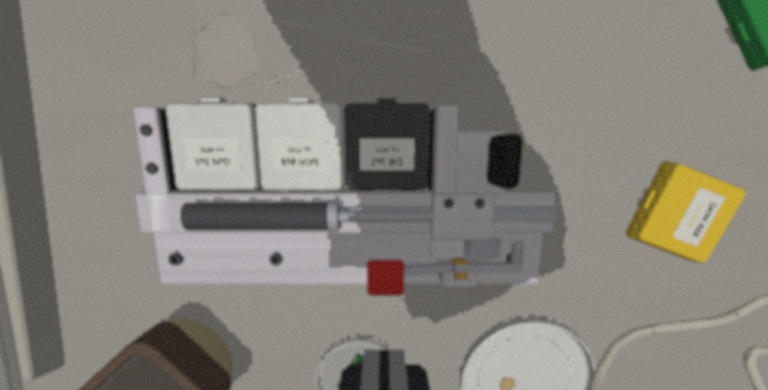

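The clamp is shut on the row: two-tone at (210,147), white at (299,147) and black at (388,147), evenly spaced and flush, with the jaw at (445,147). The red pad is back up, and the yellow and green boxes are untouched.

```bash
python3 -c "
from h import *
print(sign_off())"
```

```text
the job is handed in; nothing more can be done
None
```

The job is handed in: the two-tone, white and black boxes stand flush against the fence in one row, with the clamp sprung shut on them (jaw read at y ≈ 162 mm, as expected for three touching boxes). It took about 32 of the 69 s, nothing but the boxes, clamp and lever was touched, and the hand-in returned no verdict.

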